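Tuck the run-off strip under the drainer flap and hold it down

ROBOT

A 7-joint arm with a two-finger parallel gripper is mounted at the origin on the work surface; the furniture and walls round the work are solid. World frame = base frame: x ahead of the robot, y to its left, z up, the work surface at z = 0. Lengths are in mm, angles in rad, forces in N, time in s.
With the tool pointing down it reaches from about 400 to 875 mm from the base axis. Payload 4.4 kg.
Tool frame: the origin (TCP) lies between the finger pads; the fingertips stand ctrl.tcp_to_tips ahead of it and the grasp point (between the pads) lies 8 mm behind it (ctrl.tcp_to_tips is the distance from the TCP to the fingertips, in mm); z points along the fingers, y is the direction in which the jaws open and shut (so a half turn about z gives the same grasp; the last joint's range is limited). The gripper opens to 85 mm and grips with 20 to 120 N. Pads are 22 mm wide; open, the fingers measure 114 mm over their backs; the gripper's body (76 mm by 85 mm) begins 54 mm behind the grasp point. The pads swing forward as they close: fully open they stand 13 mm farther back than shut.
Start: joints at [0.665, 0.628, 0.038, 1.517, -0.027, 0.996, -0.02], TCP at [483.958, -433.939, 242.313] pointing down, gripper open.
Joint ranges: [-3.06, 3.06], [-0.37, 2.12], [-1.25, 1.32], [0.18, 2.47], [-1.1, 4.24], [0.23, 1.98], [-2.94, 2.94]. Speed limits (rad/s): [2.57, 2.57, 3.14, 3.14, 3.14, 3.14, 3.14].

INTERFACE

Orientations are given as [roll, pitch, yaw] about the fixed x, y, z axes, in that order (R = Rz(yaw) Ry(pitch) Rx(roll)).
In Python, from cell import ctrl gives the robot as it stands.
- The arm moves only by the tool send_rows, never from a script. Its argument "rows" is a list of rows, each an object of numbers: "x", "y", "z": the shift along the world's x, y, z in cm; "roll": the turn about the world's z in degrees; "claw": the closure, from 0 (fully open) to 1 (shut). A call has 1 to 5 rows; each row is the pose to reach, as a shift and turn from the pose commanded when the call began; what a row does not reach only later rows make up. A row lasts 1/12 s, in which the tool goes at most 41.7 mm and 7.16 degrees, less where a joint would pass 70% of its speed; a pose out of reach is approached as far as the arm can. A call with a gripper value outside its range is refused whole. The fingers move at their own pace and stop on an object; the grip force is fixed at half the most. Time passes only in rows, so rows that repeat a pose let the fingers close. It gives the time, the measured TCP pose, the force and the opening at its end, in the units of the state.
- ctrl.read_state(): the state, without advancing time (a new reading comes with each control period).
- ctrl.get_image(name): name is "scene" or "top"; returns (picture, depth): 400x640x3 uint8, blue, green, red; 400x640 float32, mm along the optical axis (not along the pixel's ray), 0 where there is no reading.
- ctrl.get_calibration(name): a dict with "intrinsics" (3x3 intrinsics, pixels), "dist_coeffs" ([k1, k2, p1, p2, k3] as OpenCV has them; the pictures are not rectified), "T" (4x4, takes a point from camera to world coordinates). Camera axes: x right, y down, z forward; pixel columns grow to the right and rows downward; lengths in mm; the calibration is good to about 2 mm. A picture is of the moment at which its call begins. get_calibration takes no time and is no camera call.
- ctrl.finish_job(): hands the job in, once; it reports no verdict.
Trained networks look in the newest picture that a camera, given by its name, has taken for a name from the list of things; names that differ only in an ending like _2 or _b are one class to them, and where a whole thing is asked for, a point or a joint stands for the part that bears it (a point fixed in the world has none). Each returns a list of dicts, best first, with "confidence" (0 to 1); they miss things now and then, are a little off and sometimes report something else, mostly with a low value. They report only what shows in the picture. A call takes as long as a camera call. They do not tell look-alikes from the thing itself.
- ctrl.recognise(camera, query): "uv" ([column, row] in pixels, amid what is visible of it).
- ctrl.regions_of(camera, query): "region" (400x640 bool, what is visible of it) and "uv" ([column, row] in pixels, amid what is visible of it).
- ctrl.place_of(camera, query): "uv" ([column, row] in pixels: a listed point, or the origin of a listed thing).
The state is a dict: "clock": time; "qpos": joint angles; "qd": joint speeds; "tau": joint torques, N m; "eef_pos": TCP position; "tool_rot": TCP orientation; "force": force on the tool from outside, world axes, zero at the start; "torque": the same for the moment, N m; "width": finger opening in mm.
Only numpy, scipy, OpenCV 4.12 (cv2) and the standard library are available. Lean on these libraries where they do the work, as an engineer would, in place of code of your own. Each camera call takes 0.05 s, during which the arm holds its last target. There are 200 camera calls.

TASK

Pick up the aluminium run-off strip (the black rib on it is its grip) and tuck its thin front edge under the blue flap of the dish drainer, until the dark line across the strip lies at the flap's free edge and the strip sits flat and straight on the grey tray between its side rails. Work gently: do not lift or shove the flap with the strip or otherwise, and leave the mug, blue case, tape roll and candle jar alone. Finish while still holding the strip in place, pressed flat on the tray with about 10 newtons; do not let go.

Things in the scene. Friction and masses are not known exactly. Their poses are not given: they have to be found in the camera images.
- strip: Loose aluminium strip: flat plate 130 mm (x) by 120 mm (y), 5 mm thick (front 12 mm only 3.5 mm), 80 to 170 g, lying flat. Origin: centre of underside; z up, x toward the thin front edge. Black upright grip rib on top: 12 mm thick (x), 70 mm long (y), centred at x = -35 mm, reaching 38 mm above the underside. Dark line across the top at x = +35 mm, 30 mm behind the front edge.
- strip_edge (a point): Middle of the strip's thin front edge, at its underside (strip x = +65 mm).
- drainer: White dish drainer, fixed on the worktop, small plates in a wire rack at its back. Origin: on the worktop under the centre of the tray; z up, x from the tray's open front toward the rack: the strip goes in along +x. Housing and rack begin at x = +85 mm, up to 143 mm high; a low frame, 12 mm high, runs along both sides of the tray.
- tray: Grey drip tray of the drainer, 180 mm (x) by 170 mm (y), carried by the drainer; origin: centre of its top face, 18 mm above the worktop when unloaded. Side rails 8 mm high leave 152 mm between them. It stands on soft feet: pressed, it sinks straight down about 1 mm for every 2 N (after the first 1 N), at most 10 mm.
- flap: Blue splash flap of the drainer, a light plate 148 mm wide (y), 3 mm thick, 76 mm long, that slopes down toward the tray's open front. Origin: on its hinge, at drainer x = +98 mm, 62 mm above the worktop. It hangs freely on the hinge (axis y) against a stop; the slightest push from below lifts it.
- flap_edge (a point): Middle of the flap's free lower edge, at its underside: at rest at drainer x = +30 mm, 28 mm above the worktop, so 10 mm above the unloaded tray.
- mug: Orange mug, 78x110x101 mm, loose bystander; origin: centre of its underside.
- case: Small blue plastic case, 34x42x18 mm, loose bystander; origin: centre of its underside.
- tape: Beige roll of tape lying flat, 96x95x25 mm, loose bystander; origin: centre of its underside.
- candle: Candle in a clear glass jar, 76 mm across, 90 mm high, loose bystander; origin: centre of its underside.
There are look-alikes about, which are no part of the job. What is shaped like the strip but red is not meant.

How it is judged (in metres and radians):
At the end, for the whole second after the job is handed in: Dark line within 10 mm of the flap's edge, strip within 16 mm of the tray's middle line, straight within 0.13 rad, level within 0.05 rad, down on the tray, at rest, fingers touching it and pressing it on the tray with 4 to 20 N; flap edge raised no more than 6 mm (x of strip_edge in the frame of drainer between 0.05 and 0.07 m and y of strip_edge in the frame of drainer between -0.016 and 0.016 m and z of strip_edge in the frame of drainer below 0.0205 m and angle between the x axis of strip and the x axis of drainer, either way round below 0.13 rad and angle between strip's own z axis and vertical below 0.05 rad and contact force between strip and tray between 4 and 20 N and contact force between the fingers and strip above 2 N and z of flap_edge in the frame of drainer below 0.034 m and linear speed of strip below 0.02 m/s); the arm keeps its last pose, push and grip.
It fails at once if the flap's free edge is lifted more than 6 mm (z of flap_edge in the frame of drainer above 0.034 m).
It fails at once if the strip is shoved against the flap with more than 8 N (contact force between strip and flap above 8 N).
It fails at once if the strip is pressed on the tray with more than 25 N (contact force between strip and tray above 25 N).
It fails at once if the mug, blue case, tape roll or candle jar is moved more than 20 mm (distance of any of mug, case, tape, candle from where it was at the start of the episode above 0.02 m).
It also fails if it takes over 48 s, if anything falls off the work surface, if the arm or the gripper's body presses on something with over 40 N, if the wrist force passes 120 N, or if a joint passes its speed limit or range.

## Working session

There is one attempt and no reset: what is moved stays moved. The work goes in short steps, Python scripts to look and compute and a tool call to move; the robot and the scene stay as the last step left them, time stands still between calls to the robot, and variables do not carry over. Pictures are saved under pics/ and viewed, on a budget of 10 in all, crops included, one or two more only if the job needs it, and the job is handed in when it is done.

Besides the shell and the picture viewer there is one more tool, called after "Request:" by a JSON object that holds its "fn" and its "kwargs", one argument or row to a line. send_rows: Moves the arm, as the interface text tells. Its arguments: {"type":"object","properties":{"rows":{"type":"array"}},"required":["rows"]}

```bash
mkdir -p pics; ls; cat > h.py <<'E'
import numpy as np,cv2
from cell import ctrl
def look(n):
    im,d=ctrl.get_image(n); return im,d,ctrl.get_calibration(n)
def px2w(c,uv,depth):
    p=cv2.undistortPoints(np.array(uv,float).reshape(-1,1,2),np.array(c['intrinsics']),np.array(c['dist_coeffs']))[:,0]
    depth=np.asarray(depth,float).reshape(-1,1)
    P=np.hstack([p*depth,depth]); T=np.array(c['T']); return P@T[:3,:3].T+T[:3,3]
def plane(c,uv,z):
    a=px2w(c,uv,np.ones(len(uv)));o=np.array(c['T'])[:3,3];r=a-o
    return o+r*((z-o[2])/r[:,2:3])
def w2px(c,P):
    T=np.linalg.inv(np.array(c['T']));P=np.atleast_2d(np.array(P,float))
    return cv2.projectPoints(P@T[:3,:3].T+T[:3,3],np.zeros(3),np.zeros(3),np.array(c['intrinsics']),np.array(c['dist_coeffs']))[0][:,0]
E
python3 - <<'E'
from h import *
print(ctrl.tcp_to_tips); s=ctrl.read_state(); print({k:np.round(v,3) for k,v in s.items()})
for n in('scene','top'):
    im,d,c=look(n); cv2.imwrite(f'pics/{n}0.png',im); np.save(f'{n}d.npy',d); print(n,np.round(c['T'],2).tolist(),np.round(c['intrinsics'][0],1))
    for q in('strip','drainer','tray','flap','flap_edge','strip_edge','mug','case','tape','candle'):
        for r in ctrl.place_of(n,q)[:3]:
            u,v=r['uv'];dd=d[min(399,max(0,int(round(v)))),min(639,max(0,int(round(u))))]
            print(q,round(r['confidence'],2),np.round(r['uv']),np.round(px2w(c,[r['uv']],[dd])[0]))
E
```

```text
pics
11.0
{'clock': np.float64(0.0), 'qpos': array([ 0.665,  0.629,  0.038,  1.518, -0.027,  0.996, -0.02 ]), 'qd': array([-0.   ,  0.   ,  0.001, -0.   ,  0.   ,  0.   , -0.001]), 'tau': array([-0.0000e+00, -5.6338e+01,  1.2260e+00, -1.9344e+01,  1.1000e-02,
        1.1000e-02,  0.0000e+00]), 'eef_pos': array([ 483.48 , -433.513,  241.372]), 'tool_rot': array([-3.14,  0.  ,  0.84]), 'force': array([-0.685, -0.563,  0.681]), 'torque': array([-0.026, -0.016, -0.026]), 'width': np.float64(85.404)}
scene [[0.54, -0.44, 0.72, -538.19], [-0.84, -0.27, 0.47, -671.19], [-0.01, -0.86, -0.52, 800.34], [0.0, 0.0, 0.0, 1.0]] [416.6   0.  318.3]
strip 0.84 [266. 193.] [459. 204.  32.]
strip 0.72 [340. 267.] [ 276. -212.    3.]
strip 0.67 [330. 193.] [598.  18.  21.]
drainer 0.69 [377. 220.] [ 533. -206.   19.]
tray 0.76 [380. 217.] [ 558. -204.   17.]
flap 0.81 [391. 195.] [ 641. -206.   60.]
flap_edge 0.88 [387. 211.] [ 584. -218.   28.]
strip_edge 0.94 [269. 187.] [537. 258.   7.]
strip_edge 0.86 [356. 274.] [ 277. -267.    2.]
strip_edge 0.82 [321. 186.] [651.  90.   5.]
mug 0.51 [245. 168.] 
[... 204 characters left out ...]
. 255.   5.]
top [[0.29, -0.78, 0.55, -510.98], [-0.96, -0.23, 0.17, -290.72], [-0.01, -0.58, -0.81, 1495.4], [0.0, 0.0, 0.0, 1.0]] [451.7   0.  317.1]
strip 0.98 [358. 268.] [ 270. -201.    3.]
strip 0.89 [236. 238.] [259. 279.   9.]
strip 0.82 [322. 179.] [142. -97. 645.]
drainer 0.75 [376. 210.] [ 533. -208.   21.]
tray 0.81 [377. 208.] [ 544. -207.   20.]
flap 0.93 [381. 180.] [ 656. -197.   61.]
strip_edge 0.84 [377. 269.] [ 284. -267.    9.]
strip_edge 0.79 [309. 170.] [670. 115.  -2.]
strip_edge 0.77 [266. 183.] [545. 269.   2.]
mug 0.9 [229. 162.] [581. 443.  45.]
case 0.65 [213. 196.] [381. 424.  61.]
tape 0.63 [439. 253.] [ 418. -477.    2.]
candle 0.83 [214. 197.] [385. 422.  56.]
```

```bash
python3 - <<'E'
from h import *
a=cv2.imread('pics/scene0.png');b=cv2.imread('pics/top0.png')
cv2.imwrite('pics/both.png',np.vstack([cv2.resize(a[130:330,150:550],(800,400))[:300],cv2.resize(b[130:280,150:550],(800,300))]))
E
```

```text
(no output)
```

View pics/both.png

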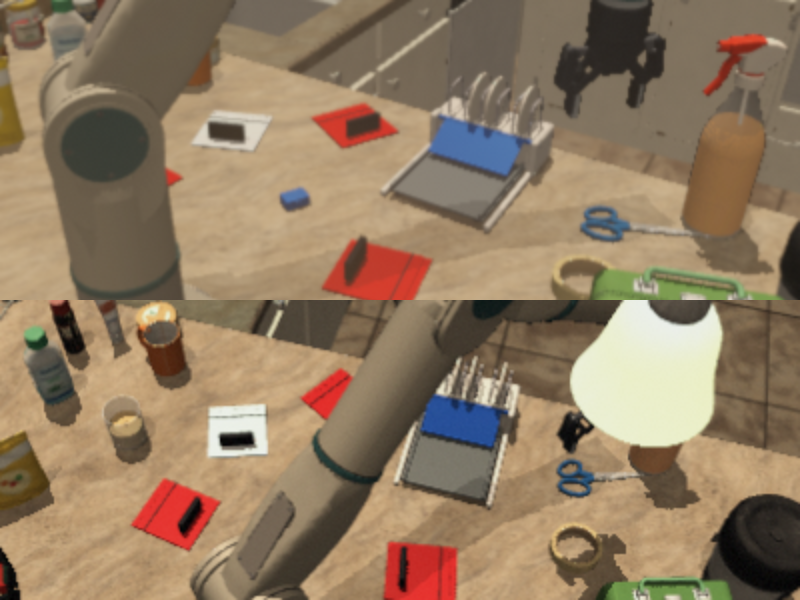

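Candidates for the strip: silver plate (scene 266,193; top ~268,215), and red look-alikes at scene (330,193), (340,267) and top (236,238). The silver one fits. Next I'll make a rectified close crop of it and of the drainer.

```bash
cat >> h.py <<'E'
def ortho(im,c,x0,y0,w,h,z,s=1.0):
    # px (col,row): world y = y0+h - col*s ; world x = x0+w - row*s   (x up, y left)
    rr,cc=np.mgrid[0:int(w/s),0:int(h/s)]
    P=np.stack([x0+w-rr*s,y0+h-cc*s,np.full(rr.shape,z)],-1).reshape(-1,3)
    m=w2px(c,P).astype(np.float32).reshape(*rr.shape,2)
    return cv2.remap(im,m,None,cv2.INTER_LINEAR)
E
python3 - <<'E'
from h import *
out=[]
for n in('top','scene'):
    im,d,c=look(n)
    A=ortho(im,c,350,100,250,250,5,.833); B=ortho(im,c,430,-330,250,250,18,.833)
    out.append(np.hstack([A,B]))
    hsv=cv2.cvtColor(ortho(im,c,350,100,250,250,5,.5),cv2.COLOR_BGR2HSV)
    m=((hsv[...,1]<45)&(hsv[...,2]>120)).astype(np.uint8)
    m=cv2.morphologyEx(m,cv2.MORPH_CLOSE,np.ones((9,9)))
    k,l,st,ce=cv2.connectedComponentsWithStats(m);i=1+np.argmax(st[1:,4])
    cnt=cv2.findContours((l==i).astype(np.uint8),0,2)[0][0]; box=cv2.boxPoints(cv2.minAreaRect(cnt))
    print(n,'strip corners xy',[(round(600-r*.5),round(350-q*.5)) for q,r in box], cv2.minAreaRect(cnt)[1:])
cv2.imwrite('pics/ortho.png',np.vstack(out))
E
```

```text
top strip corners xy [(530, 316), (573, 201), (449, 154), (405, 269)] ((266.6162109375, 244.76278686523438), 69.2957763671875)
scene strip corners xy [(528, 312), (571, 198), (447, 151), (404, 265)] ((265.78363037109375, 242.77305603027344), 69.25391387939453)
```

View pics/ortho.png

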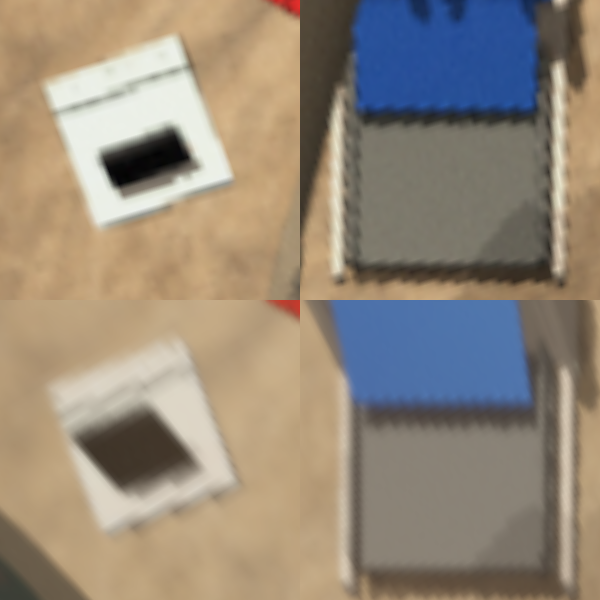

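The silver plate is confirmed: black rib at the rear, dark line at the front, front pointing to +x. Centre is about (488, 233), yaw 20.8°. Next, the drainer pose by mask fits.

```bash
python3 - <<'E'
from h import *
for n in('top','scene'):
    im,d,c=look(n)
    rt=ctrl.regions_of(n,'tray');rf=ctrl.regions_of(n,'flap')
    print(n,[(round(r['confidence'],2),r['region'].sum()) for r in rt[:2]+rf[:2]])
    for r,z in((rt[0],18),(rf[0],28)):
        O=ortho(r['region'].astype(np.uint8)*255,c,430,-330,250,250,z,.5)>127
        # lower (front) edge per column; left/right per row
        cols=np.where(O.any(0))[0]; cols=cols[15:-15]
        bot=np.array([np.where(O[:,k])[0].max() for k in cols]); p=np.polyfit(cols,bot,1)
        mid=cols.mean(); print(' z',z,'front edge x at mid',680-.5*np.polyval(p,mid),'mid y',-80-.5*mid,'slope deg',np.degrees(np.arctan(p[0])), 'ext y',-80-.5*(cols[0]-15),-80-.5*(cols[-1]+15))
        rows=np.where(O.any(1))[0]; rows=rows[int(len(rows)*.3):-10] if z==18 else rows[-30:-10]
        for f in(np.min,np.max):
            e=np.array([f(np.where(O[k])[0]) for k in rows]); p=np.polyfit(rows,e,1); print('   side y at row mid',-80-.5*np.polyval(p,rows.mean()),'x',680-.5*rows.mean(),'slope',np.degrees(np.arctan(p[0])))
E
```

```text
top [(0.6, np.int64(1127)), (0.68, np.int64(738))]
 z 18 front edge x at mid 459.8495145631067 mid y -203.5 slope deg -0.6134579128914893 ext y -119.0 -288.0
   side y at row mid -121.09437751004015 x 524.0 slope 0.6534508528548059
   side y at row mid -284.03413654618475 x 524.0 slope 0.18767473872339227
 z 28 front edge x at mid 581.3758620689655 mid y -205.25 slope deg -1.4968990889114313 ext y -125.5 -285.0
   side y at row mid -130.4 x 586.75 slope 29.484405444670358
   side y at row mid -273.2250000000001 x 586.75 slope -34.23337328830174
scene [(0.9, np.int64(1267)), (0.6, np.int64(812))]
 z 18 front edge x at mid 456.5607476635514 mid y -205.5 slope deg -0.028457477979131594 ext y -118.0 -293.0
   side y at row mid -119.41891891891892 x 520.5 slope 1.6634255774600273
   side y at row mid -291.31853281853284 x 520.5 slope -0.2114038894674085
 z 28 front edge x at mid 587.3409090909091 mid y -192.25 slope deg 9.472995166291938 ext y -108.0 -276.5
   side y at row mid -135.25000000000006 x 589.25 slope 44.827162577012864
   side y at row mid -274.325 x 589.25 slope -22.870236598201963
```

Request:
{"fn": "send_rows", "kwargs": {
  "rows": [
    {"z": 4},
    {"y": 4, "z": 4},
    {"y": 8, "z": 4},
    {"y": 12, "z": 4},
    {"y": 16, "z": 4}
  ]
}}

```text
$.rows[0]: bad value
```

Request:
{"fn": "send_rows", "kwargs": {
  "rows": [
    {"x": 0, "y": 4, "z": 0, "roll": 7, "claw": 0},
    {"x": 0, "y": 8, "z": 0, "roll": 14, "claw": 0},
    {"x": 0, "y": 12, "z": 0, "roll": 21, "claw": 0},
    {"x": 0, "y": 16, "z": 0, "roll": 28, "claw": 0},
    {"x": 0, "y": 20, "z": 0, "roll": 35, "claw": 0}
  ]
}}

```text
clock: 1.92
eef_pos: [483.7, -232.2, 242.5]
tool_rot: [3.141, 0.0, 1.456]
force: [-0.1, -0.5, -0.1]
width: 85.1
```

Request:
{"fn": "send_rows", "kwargs": {
  "rows": [
    {"x": 0, "y": 4, "z": 0, "roll": 6, "claw": 0},
    {"x": 0, "y": 8, "z": 0, "roll": 12, "claw": 0},
    {"x": -1, "y": 12, "z": 0, "roll": 18, "claw": 0},
    {"x": -1, "y": 16, "z": 0, "roll": 23, "claw": 0},
    {"x": -2, "y": 20, "z": 0, "roll": 27.7, "claw": 0}
  ]
}}

```text
clock: 2.33
eef_pos: [465.0, -32.1, 242.8]
tool_rot: [3.139, 0.001, 1.938]
force: [0.7, 0.5, 0.6]
width: 85.7
```

Request:
{"fn": "send_rows", "kwargs": {
  "rows": [
    {"x": 0, "y": 4, "z": 0, "roll": 0, "claw": 0},
    {"x": 0, "y": 8, "z": 0, "roll": 0, "claw": 0},
    {"x": 0, "y": 12, "z": 0, "roll": 0, "claw": 0},
    {"x": 0, "y": 16, "z": -2, "roll": 0, "claw": 0},
    {"x": -0.5, "y": 20, "z": -5, "roll": 0, "claw": 0}
  ]
}}

```text
clock: 2.75
eef_pos: [462.3, 160.2, 200.6]
tool_rot: [3.134, -0.0, 1.934]
force: [0.7, 0.0, 0.2]
width: 85.6
```

Request:
{"fn": "send_rows", "kwargs": {
  "rows": [
    {"x": -0.3, "y": 4, "z": 0, "roll": 0, "claw": 0},
    {"x": -0.3, "y": 5.45, "z": -3, "roll": 0, "claw": 0},
    {"x": -0.3, "y": 5.45, "z": -6, "roll": 0, "claw": 0},
    {"x": -0.3, "y": 5.45, "z": -8, "roll": 0, "claw": 0},
    {"x": -0.3, "y": 5.45, "z": -8, "roll": 0, "claw": 0}
  ]
}}

```text
clock: 3.17
eef_pos: [454.6, 210.5, 115.9]
tool_rot: [-3.135, 0.001, 1.936]
force: [-0.6, 0.1, -0.1]
width: 85.9
```

Request:
{"fn": "send_rows", "kwargs": {
  "rows": [
    {"x": 0, "y": 0, "z": 0, "roll": 0, "claw": 0},
    {"x": 0, "y": 0, "z": 0, "roll": 0, "claw": 0}
  ]
}}

```text
clock: 3.33
eef_pos: [457.9, 211.5, 120.2]
tool_rot: [3.14, -0.0, 1.933]
force: [0.9, 0.0, -0.8]
width: 85.1
```

```bash
python3 - <<'E'
from h import *
im,d,c=look('top'); i2,d2,c2=look('scene')
s=ctrl.read_state();print(np.round(s['eef_pos'],1),s['clock'])
def crop(im,c):
    u,v=w2px(c,[[470,225,40]])[0].astype(int); return cv2.resize(im[max(0,v-50):v+50,u-65:u+65],(780,600))[:, :]
cv2.imwrite('pics/pre.png',np.vstack([cv2.resize(crop(im,c),(390,300)),cv2.resize(crop(i2,c2),(390,300))]))
E
```

```text
[458.2 211.5 120.7] 3.4333
```

View pics/pre.png

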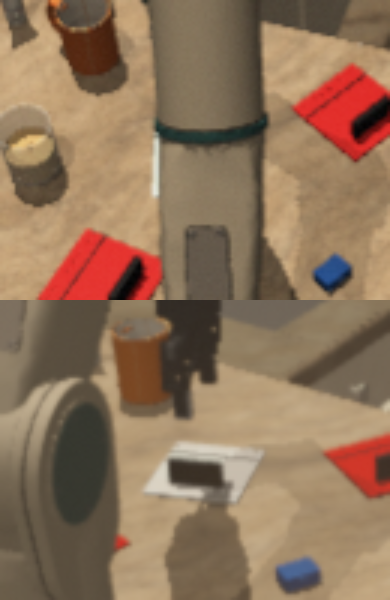

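The picture shows the open gripper above the silver strip. Its rib is between the fingers in line, and the mug, case and candle are clear.

Request:
{"fn": "send_rows", "kwargs": {
  "rows": [
    {"x": -0.2, "y": 0.9, "z": -2, "roll": 0, "claw": 0},
    {"x": -0.2, "y": 0.9, "z": -4, "roll": 0, "claw": 0},
    {"x": -0.2, "y": 0.9, "z": -6, "roll": 0, "claw": 0},
    {"x": -0.2, "y": 0.9, "z": -7, "roll": 0, "claw": 0},
    {"x": -0.2, "y": 0.9, "z": -7, "roll": 0, "claw": 0}
  ]
}}

```text
clock: 3.85
eef_pos: [454.7, 219.7, 48.4]
tool_rot: [-3.14, 0.0, 1.934]
force: [0.0, 1.2, 0.3]
width: 85.2
```

```bash
python3 - <<'E'
from h import *
i2,d2,c2=look('scene')
s=ctrl.read_state();print(np.round(s['eef_pos'],1),np.round(s['tool_rot'],3),np.round(s['force'],1))
u,v=w2px(c2,[[470,225,40]])[0].astype(int)
cv2.imwrite('pics/pre2.png',cv2.resize(i2[v-40:v+40,u-55:u+55],(550,400)))
E
```

```text
[455.1 220.1  49.3] [-3.141  0.     1.934] [0.2 0.6 0.9]
```

View pics/pre2.png

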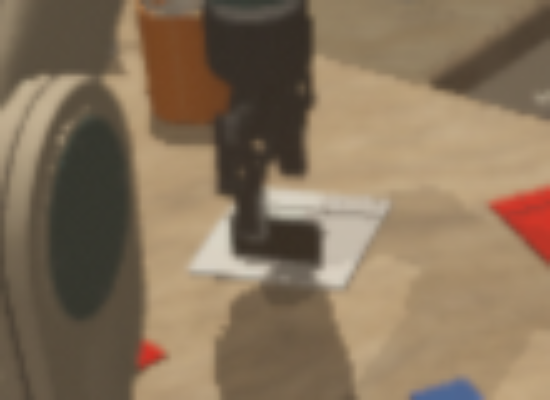

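```bash
python3 - <<'E'
from h import *
im=cv2.imread('pics/scene0.png');c=ctrl.get_calibration('scene')
a=np.radians(20.8);R=np.array([[np.cos(a),-np.sin(a),0],[np.sin(a),np.cos(a),0],[0,0,1]])
O=np.array([488.5,233,0])
P=[[-41,35,38],[-41,-35,38],[-41,-35,5],[-41,35,5]]; B=[[65,60,5],[65,-60,5],[-65,-60,5],[-65,60,5]]
u,v=w2px(c,[[470,225,40]])[0].astype(int)
k=8;big=cv2.resize(im[v-30:v+35,u-40:u+45],None,fx=k,fy=k,interpolation=cv2.INTER_CUBIC)
for Q,col in((P,(0,255,0)),(B,(0,0,255))):
    q=w2px(c,np.array(Q)@R.T+O); cv2.polylines(big,[((q-[u-40,v-30]+.5)*k).astype(np.int32)],True,col,1)
cv2.imwrite('pics/rib.png',big)
E
```

```text
(no output)
```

View pics/rib.png

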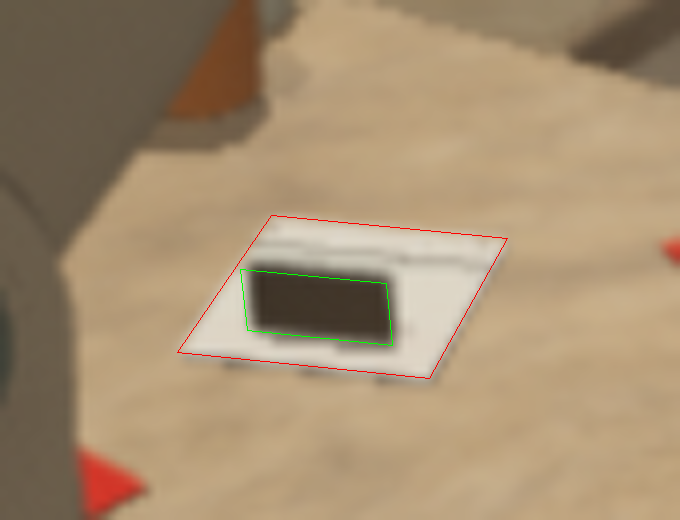

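The model overlays the strip to within 2–3 mm, and the rib is centred at pixel (320,308) of the crop. I'll lower and grip.

Request:
{"fn": "send_rows", "kwargs": {
  "rows": [
    {"x": 0, "y": -0.2, "z": -1.4, "roll": 0, "claw": 0},
    {"x": 0, "y": -0.2, "z": -2.7, "roll": 0, "claw": 0},
    {"x": 0, "y": -0.2, "z": -2.7, "roll": 0, "claw": 0},
    {"x": 0, "y": -0.2, "z": -2.7, "roll": 0, "claw": 0.6},
    {"x": 0, "y": -0.2, "z": -2.7, "roll": 0, "claw": 1}
  ]
}}

```text
clock: 4.32
eef_pos: [455.8, 218.7, 23.4]
tool_rot: [3.14, -0.0, 1.934]
force: [-0.6, 0.3, 0.6]
width: 64.2
```

Request:
{"fn": "send_rows", "kwargs": {
  "rows": [
    {"x": 0, "y": 0, "z": 0, "roll": 0, "claw": 1},
    {"x": 0, "y": 0, "z": 0, "roll": 0, "claw": 1},
    {"x": 0, "y": 0, "z": 0, "roll": 0, "claw": 1},
    {"x": 0, "y": 0, "z": 0, "roll": 0, "claw": 1},
    {"x": 0, "y": 0, "z": 0, "roll": 0, "claw": 1}
  ]
}}

```text
clock: 4.73
eef_pos: [455.6, 218.6, 22.7]
tool_rot: [3.14, -0.0, 1.934]
force: [0.5, -0.4, 5.8]
width: 10.9
```

Request:
{"fn": "send_rows", "kwargs": {
  "rows": [
    {"x": 0, "y": 0, "z": 0.2, "roll": 0, "claw": 1},
    {"x": 0, "y": 0, "z": 1.5, "roll": 0, "claw": 1},
    {"x": 0, "y": 0, "z": 4, "roll": 0, "claw": 1},
    {"x": 0, "y": 0, "z": 7, "roll": 0, "claw": 1},
    {"x": 0, "y": 0, "z": 10, "roll": 0, "claw": 1}
  ]
}}

```text
clock: 5.15
eef_pos: [454.1, 217.8, 122.7]
tool_rot: [-3.139, 0.0, 1.934]
force: [-0.2, 0.3, -1.0]
width: 11.1
```

Request:
{"fn": "send_rows", "kwargs": {
  "rows": [
    {"x": 0, "y": -3, "z": 1, "roll": -4, "claw": 1},
    {"x": 0, "y": -6, "z": 2, "roll": -8, "claw": 1},
    {"x": 0, "y": -9, "z": 2, "roll": -12, "claw": 1},
    {"x": 0, "y": -12, "z": 2, "roll": -16, "claw": 1},
    {"x": 0, "y": -15, "z": 2, "roll": -20.8, "claw": 1}
  ]
}}

```text
clock: 5.57
eef_pos: [454.6, 66.8, 142.4]
tool_rot: [-3.142, 0.0, 1.568]
force: [0.6, -0.3, -1.0]
width: 10.9
```

```bash
python3 - <<'E'
from h import *
i2,d2,c2=look('scene')
s=ctrl.read_state();p=s['eef_pos'];print(s['clock'],np.round(p,1),np.round(s['tool_rot'],3),np.round(s['force'],1),s['width'])
u,v=w2px(c2,[p])[0].astype(int)
big=cv2.resize(i2[v-50:v+50,u-65:u+65],(780,600),interpolation=cv2.INTER_CUBIC)
o=p+[35,0,-21]
q=w2px(c2,o+np.array([[65,60,5],[65,-60,5],[-65,-60,5],[-65,60,5]]))
cv2.polylines(big,[((q-[u-65,v-50]+.5)*6).astype(np.int32)],True,(0,0,255),1)
cv2.imwrite('pics/held.png',big)
E
```

```text
5.6167 [453.7  59.4 142. ] [-3.139  0.006  1.555] [-1.2 -6.3 -2. ] 10.944533328492126
```

View pics/held.png

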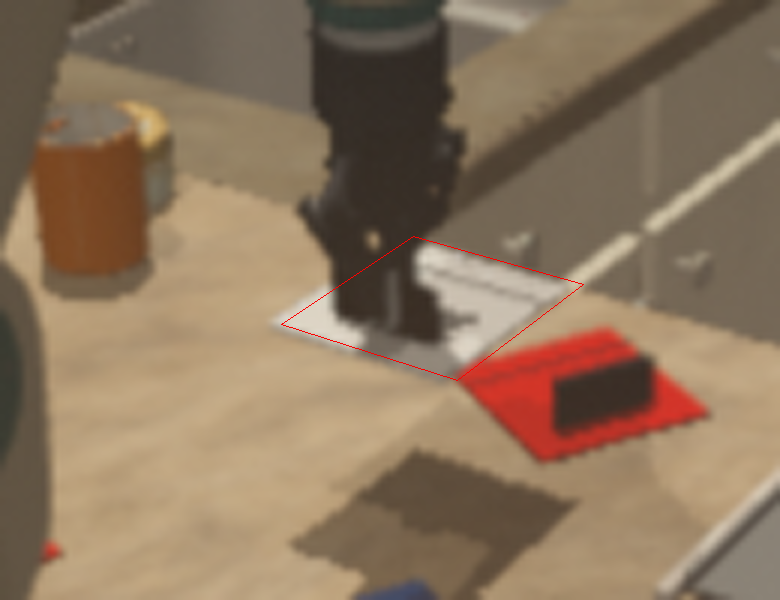

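The strip is held level and straight, with the outline matching to a few mm (corners at 415,238, 583,285, 457,380 and 280,323). On to staging above the tray.

Request:
{"fn": "send_rows", "kwargs": {
  "rows": [
    {"x": 0, "y": -4, "z": 0, "roll": 0, "claw": 1},
    {"x": 0, "y": -8, "z": 0, "roll": 0, "claw": 1},
    {"x": 0, "y": -12, "z": 0, "roll": 0, "claw": 1},
    {"x": 0, "y": -16, "z": 0, "roll": 0, "claw": 1},
    {"x": 0, "y": -20, "z": 0, "roll": 0, "claw": 1}
  ]
}}

```text
clock: 6.03
eef_pos: [454.4, -133.3, 142.0]
tool_rot: [-3.141, -0.0, 1.572]
force: [1.2, 0.3, -1.3]
width: 10.7
```

Request:
{"fn": "send_rows", "kwargs": {
  "rows": [
    {"x": 0, "y": -3, "z": 0, "roll": 0, "claw": 1},
    {"x": 0, "y": -5.5, "z": 0, "roll": 0, "claw": 1},
    {"x": 0, "y": -7.0, "z": -1, "roll": 0, "claw": 1},
    {"x": 0, "y": -7.0, "z": -3, "roll": 0, "claw": 1},
    {"x": 0, "y": -7.0, "z": -5, "roll": 0, "claw": 1}
  ]
}}

```text
clock: 6.45
eef_pos: [455.2, -202.6, 91.3]
tool_rot: [3.14, 0.0, 1.569]
force: [-0.2, 0.4, -1.5]
width: 11.1
```

Request:
{"fn": "send_rows", "kwargs": {
  "rows": [
    {"x": 0, "y": 0, "z": 0, "roll": 0, "claw": 1},
    {"x": 0, "y": 0, "z": 0, "roll": 0, "claw": 1},
    {"x": 0, "y": 0, "z": 0, "roll": 0, "claw": 1}
  ]
}}

```text
clock: 6.7
eef_pos: [455.4, -200.8, 92.3]
tool_rot: [-3.142, -0.001, 1.573]
force: [-0.3, 0.0, -1.1]
width: 11.1
```

Request:
{"fn": "send_rows", "kwargs": {
  "rows": [
    {"x": 0, "y": -0.3, "z": -1.5, "roll": 0, "claw": 1},
    {"x": 0, "y": -0.3, "z": -3, "roll": 0, "claw": 1},
    {"x": 0, "y": -0.3, "z": -4.4, "roll": 0, "claw": 1},
    {"x": 0, "y": -0.3, "z": -4.4, "roll": 0, "claw": 1}
  ]
}}

```text
clock: 7.03
eef_pos: [454.7, -204.0, 47.3]
tool_rot: [-3.14, -0.001, 1.572]
force: [-0.6, 0.8, -1.3]
width: 10.7
```

```bash
python3 - <<'E'
from h import *
out=[]
for n in('top','scene'):
    im,d,c=look(n); s=ctrl.read_state();p=s['eef_pos']
    out.append(ortho(im,c,400,-330,250,250,p[2]-21.5+5,.625))
    # outline in ortho of top plate
    o=p+[35,0,0]
    q=[((-80-(o[1]+b))/.625,(650-(o[0]+a))/.625) for a,b in((65,60),(65,-60),(-65,-60),(-65,60))]
    cv2.polylines(out[-1],[np.int32(q)],True,(0,0,255),1)
print(np.round(p,1),np.round(s['tool_rot'],3),np.round(s['force'],1))
cv2.imwrite('pics/stage.png',np.hstack(out))
E
```

```text
[ 455.6 -204.4   48.8] [3.141 0.    1.572] [ 0.4  0.3 -1.4]
```

View pics/stage.png

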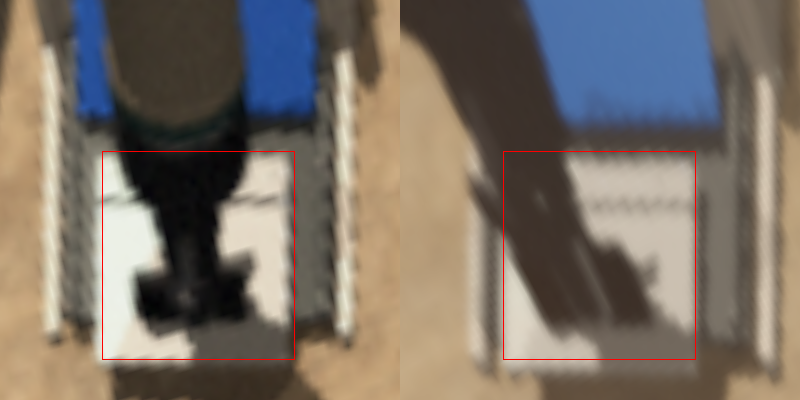

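The outline matches: the strip is straight, about 2 mm too far left, and its front edge is about 25 mm short of the flap. I'll lower it to light contact.

Request:
{"fn": "send_rows", "kwargs": {
  "rows": [
    {"x": 0, "y": -0.1, "z": -0.3, "roll": 0, "claw": 1},
    {"x": 0, "y": -0.2, "z": -0.6, "roll": 0, "claw": 1},
    {"x": 0, "y": -0.2, "z": -0.6, "roll": 0, "claw": 1},
    {"x": 0, "y": -0.2, "z": -0.6, "roll": 0, "claw": 1}
  ]
}}

```text
clock: 7.47
eef_pos: [455.2, -207.0, 42.5]
tool_rot: [3.141, 0.0, 1.571]
force: [-0.1, -0.1, 0.3]
width: 10.9
```

Request:
{"fn": "send_rows", "kwargs": {
  "rows": [
    {"x": 0, "y": 0, "z": -0.1, "roll": 0, "claw": 1},
    {"x": 0, "y": 0, "z": -0.2, "roll": 0, "claw": 1},
    {"x": 0, "y": 0, "z": -0.2, "roll": 0, "claw": 1},
    {"x": 0, "y": 0, "z": -0.2, "roll": 0, "claw": 1}
  ]
}}

```text
clock: 7.8
eef_pos: [455.2, -206.8, 40.3]
tool_rot: [3.141, 0.0, 1.571]
force: [0.3, 0.3, 0.6]
width: 11.0
```

Request:
{"fn": "send_rows", "kwargs": {
  "rows": [
    {"x": 0, "y": 0, "z": -0.1, "roll": 0, "claw": 1},
    {"x": 0.4, "y": 0, "z": -0.1, "roll": 0, "claw": 1},
    {"x": 0.8, "y": 0, "z": -0.1, "roll": 0, "claw": 1},
    {"x": 1.2, "y": 0, "z": -0.1, "roll": 0, "claw": 1},
    {"x": 1.6, "y": 0, "z": -0.1, "roll": 0, "claw": 1}
  ]
}}

```text
clock: 8.22
eef_pos: [471.1, -206.7, 39.1]
tool_rot: [-3.141, -0.0, 1.571]
force: [-2.4, -0.1, 3.6]
width: 11.2
```

Request:
{"fn": "send_rows", "kwargs": {
  "rows": [
    {"x": 0.4, "y": 0, "z": 0, "roll": 0, "claw": 1},
    {"x": 0.8, "y": 0, "z": 0, "roll": 0, "claw": 1},
    {"x": 1.2, "y": 0, "z": 0, "roll": 0, "claw": 1},
    {"x": 1.6, "y": 0, "z": 0, "roll": 0, "claw": 1},
    {"x": 2.0, "y": 0, "z": 0, "roll": 0, "claw": 1}
  ]
}}

```text
clock: 8.63
eef_pos: [491.4, -206.7, 39.1]
tool_rot: [-3.141, -0.0, 1.571]
force: [-2.4, 0.6, 2.7]
width: 10.9
```

```bash
python3 - <<'E'
from h import *
out=[]
for n in('top','scene'):
    im,d,c=look(n); s=ctrl.read_state();p=s['eef_pos']
    u,v=w2px(c,[[545,-204,25]])[0].astype(int)
    out.append(cv2.resize(im[v-32:v+32,u-32:u+33],(400,400),interpolation=cv2.INTER_CUBIC))
print(np.round(p,1),np.round(s['tool_rot'],3),np.round(s['force'],1))
cv2.imwrite('pics/mid.png',np.hstack(out))
E
```

```text
[ 492.6 -206.7   39.3] [3.139 0.    1.572] [-0.8  0.   3.2]
```

View pics/mid.png

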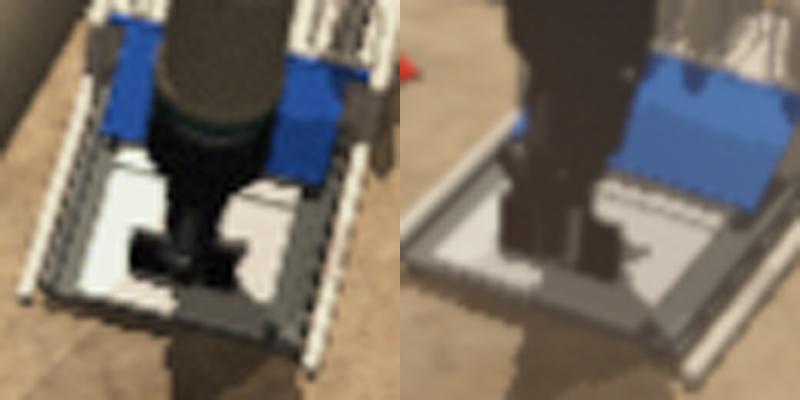

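The front edge is under the flap without any lift. The dark line is still about 15 mm short: top crop (250,195) against the flap edge at about (300,182).

Request:
{"fn": "send_rows", "kwargs": {
  "rows": [
    {"x": 0.4, "y": 0, "z": 0, "roll": 0, "claw": 1},
    {"x": 0.8, "y": 0, "z": 0, "roll": 0, "claw": 1},
    {"x": 1.2, "y": 0, "z": 0, "roll": 0, "claw": 1},
    {"x": 1.6, "y": 0, "z": 0, "roll": 0, "claw": 1},
    {"x": 1.7, "y": 0, "z": 0, "roll": 0, "claw": 1}
  ]
}}

```text
clock: 9.15
eef_pos: [509.0, -206.7, 39.2]
tool_rot: [3.141, -0.0, 1.571]
force: [-2.5, 0.4, 2.9]
width: 10.7
```

Request:
{"fn": "send_rows", "kwargs": {
  "rows": [
    {"x": 0, "y": 0, "z": -0.1, "roll": 0, "claw": 1},
    {"x": 0, "y": 0, "z": -0.2, "roll": 0, "claw": 1},
    {"x": 0, "y": 0, "z": -0.25, "roll": 0, "claw": 1},
    {"x": 0, "y": 0, "z": -0.25, "roll": 0, "claw": 1},
    {"x": 0, "y": 0, "z": -0.25, "roll": 0, "claw": 1}
  ]
}}

```text
clock: 9.57
eef_pos: [509.0, -206.7, 37.1]
tool_rot: [3.14, 0.0, 1.571]
force: [-0.8, 0.1, 6.7]
width: 10.9
```

```bash
python3 - <<'E'
from h import *
out=[]
for n in('top','scene'):
    im,d,c=look(n); s=ctrl.read_state();p=s['eef_pos']
    u,v=w2px(c,[[545,-204,25]])[0].astype(int)
    out.append(cv2.resize(im[v-32:v+32,u-32:u+33],(400,400),interpolation=cv2.INTER_CUBIC))
print(s['clock'],np.round(p,1),np.round(s['tool_rot'],3),np.round(s['force'],1),s['width'])
cv2.imwrite('pics/end.png',np.hstack(out))
E
```

```text
9.6667 [ 509.  -206.7   37.2] [3.139 0.    1.571] [-0.9 -0.3  7.3] 11.160507009049843
```

View pics/end.png

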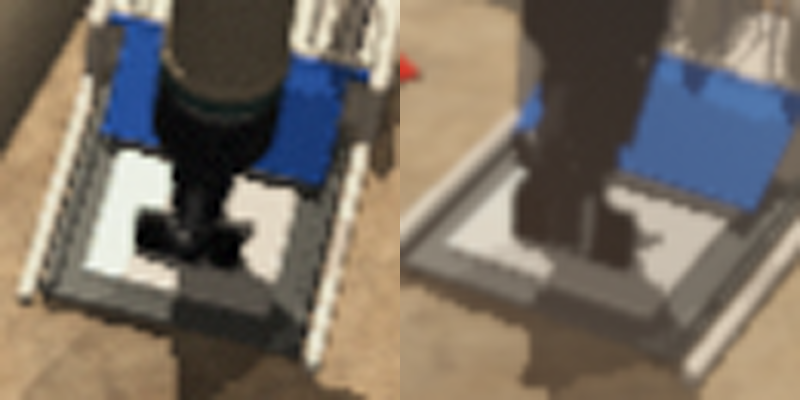

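The strip is under the flap, which is undisturbed, and the dark line now lies at or under the edge in both views. I'll check the depth numerically from the strip's rear edge, the tray front and the flap edge.

```bash
python3 - <<'E'
from h import *
for n in('top','scene'):
    im,d,c=look(n)
    def prof(z,ya,yb,lo,hi,ch=None):
        x=np.arange(lo,hi,1.);y=np.linspace(ya,yb,9)
        P=np.array([[a,b,z] for a in x for b in y]);m=w2px(c,P).astype(np.float32).reshape(len(x),9,2)
        v=cv2.remap(im.astype(np.float32),m,None,cv2.INTER_LINEAR).mean(1)
        return x,(v.mean(1) if ch is None else v[:,0]-v[:,2])
    def edge(x,v,sg):
        g=sg*np.gradient(cv2.GaussianBlur(v.reshape(-1,1).astype(np.float32),(1,5),0)[:,0]);i=g.argmax();return x[i],round(float(g[i]),1)
    for ya,yb in((-155,-165),(-240,-255)):
        print(n,(ya,yb),'rear z19.5',edge(*prof(19.5,ya,yb,465,500),1),'tray front z14.5',edge(*prof(14.5,ya,yb,445,475),1),
         'flap z28',edge(*prof(28,ya,yb,565,600,1),1))
    x,v=prof(19.5,-240,-255,560,600); print(' z19.5 profile from 560 by 2:',v[::2].astype(int))
E
```

```text
top (-155, -165) rear z19.5 (np.float64(480.0), 17.9) tray front z14.5 (np.float64(461.0), 7.8) flap z28 (np.float64(581.0), 12.9)
top (-240, -255) rear z19.5 (np.float64(478.0), 5.5) tray front z14.5 (np.float64(446.0), 0.2) flap z28 (np.float64(582.0), 11.9)
 z19.5 profile from 560 by 2: [212 212 213 213 213 211 204 189 156 106  66  51  56  62  64  65  66  66
  66  65]
scene (-155, -165) rear z19.5 (np.float64(476.0), 8.8) tray front z14.5 (np.float64(457.0), 4.4) flap z28 (np.float64(591.0), 0.1)
scene (-240, -255) rear z19.5 (np.float64(472.0), 3.6) tray front z14.5 (np.float64(472.0), 1.2) flap z28 (np.float64(579.0), 8.0)
 z19.5 profile from 560 by 2: [190 190 190 188 185 178 168 152 132 114 102  97  96  96  96  97  98  99
 103 106]
```

Both cameras put the rear edge 19 mm behind the tray front, so strip_edge is at about +59 mm. Against the flap edge, the line is 2–3 mm short. That is in tolerance, so I'll press a bit more to reach about 10 N.

Request:
{"fn": "send_rows", "kwargs": {
  "rows": [
    {"x": 0.1, "y": 0, "z": 0, "roll": 0, "claw": 1},
    {"x": 0.1, "y": 0, "z": -0.08, "roll": 0, "claw": 1},
    {"x": 0.1, "y": 0, "z": -0.08, "roll": 0, "claw": 1},
    {"x": 0.1, "y": 0, "z": -0.08, "roll": 0, "claw": 1},
    {"x": 0.1, "y": 0, "z": -0.08, "roll": 0, "claw": 1}
  ]
}}

```text
clock: 10.18
eef_pos: [509.0, -206.7, 36.4]
tool_rot: [3.141, 0.0, 1.571]
force: [-4.2, 0.8, 9.1]
width: 11.1
```

Request:
{"fn": "send_rows", "kwargs": {
  "rows": [
    {"x": 0, "y": 0, "z": 0, "roll": 0, "claw": 1},
    {"x": 0, "y": 0, "z": 0, "roll": 0, "claw": 1},
    {"x": 0, "y": 0, "z": 0, "roll": 0, "claw": 1}
  ]
}}

```text
clock: 10.43
eef_pos: [509.1, -206.7, 36.4]
tool_rot: [3.141, 0.0, 1.571]
force: [-2.4, 2.0, 8.0]
width: 11.1
```

```bash
python3 -c "
from h import *
s=ctrl.read_state();print(s['clock'],np.round(s['eef_pos'],1),np.round(s['force'],1),s['width'],np.abs(s['qd']).max());print(ctrl.finish_job())"
```

```text
10.4333 [ 509.1 -206.7   36.4] [-2.4  2.   8. ] 11.148814502595812 0.0016458089277132026
the job is handed in; nothing more can be done
None
```

I gripped the aluminium strip by its rib, set it on the tray in front of the flap and slid it under lightly pressed. I handed the job in still holding it, at 10.4 s on the clock. The hand-in gives no verdict.

| Check | Result |
|---|---|
| Front edge, from strip rear edge and tray front (both cameras) | about +59 mm in the drainer frame (allowed 50 to 70) |
| Dark line, from the flap's edge as measured | 2 to 3 mm short (allowed 10) |
| Sideways position | about 1 mm off the tray's middle line, estimated by eye (allowed 16) |
| Straight and level | tool yaw 1.571 rad and pointing straight down; strip about 1° off in the staging view |
| Force at hand-in | 8.0 N upward on the tool; with about 1.3 N of strip weight, roughly 9 to 10 N on the tray |
| Flap | looked undisturbed in both cameras |

- **Dark line:** it was hidden by the flap's edge in the last pictures, so I worked out its position from the strip's rear edge rather than seeing it.
- **Last nudge:** the depth figures are from just before a final 1 mm forward command. The arm's reading barely changed (509.0 to 509.1 mm), so I take them as still good.
- **Failed readings:** the edge fits on the right-hand side of the tray front, and one flap fit in the scene camera, gave no usable value. I relied on the others.
- **Bystanders:** the path kept clear of the mug, case, tape and candle, but I did not re-measure them at the end.

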